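Check the heater switch of a food warmer before service

TASK

Before service, check the heater switch of the food warmer's well that holds the open pan: pull the knob in front of that well out until it clicks into its on position, take your hand off and leave it standing out by itself for three seconds, then push it fully back in to off. Leave the knob of the covered well in, and do not disturb the pan, the cover or the other things on the counter.

Things in the scene. Friction and masses are not known exactly. Their poses are not given: they have to be found in the camera images.
- warmer: two-well countertop food warmer, stainless steel, fixed; 475 deep, 430 wide, 205 mm high. Its lower front control box (85 mm deep, top 140 mm up) has an upright face with two pull knobs, 105 mm left and right of its middle. Origin: on the counter below the middle of that face; x points into the machine (a knob pulls out along -x), y to the robot's left, z up. Place and yaw (to 14 degrees) vary
- pull_left (a joint): travel of the left pull knob (the +y one), heater switch of the left well, m: 0 = home (off), 0.018 = out at its detent (on). It moves along the warmer's -x and starts home. Its spring throws it to the nearer end: about 7 N starts it from either end, less towards mid-travel (9 mm); past that it snaps to the other end and stays
- pull_right (a joint): the same for the right (-y) pull knob, switch of the right well. Between the two knobs is a small rotary thermostat dial, 34 mm wide and 20 mm proud of the face, fixed and not used
- pull_left_grip (a point): middle of the left knob's head, moving with it. The head is a black plastic cylinder, axis level along the warmer's x, 44 mm diameter, 32 mm long, on an 18 mm steel stem; at home it stands 30 to 62 mm in front of the face and this point is 46 mm in front, 92 mm above the counter. It can be pinched from above across its width
- pull_right_grip (a point): the same for the right knob
- pan_front (a point): middle of the front rim edge of the open, empty steel pan, 325 x 176 mm at the rim and 100 mm deep, hanging in the left or the right well; this point is 97 mm left (+y) or right (-y) of the warmer's middle, 120 mm behind its face and 207 mm above the counter. 0.9 kg, loose
- cover_front (a point): middle of the front edge of the flat steel cover, 325 x 176 mm with a bridge handle 32 mm high, which closes the other well. Loose
- spoon: steel serving spoon, 260 mm long, 25 mm high at most, lying across on the counter in front of the warmer, 150 to 190 mm before its face. Bystander; origin on its underside
- bowl: steel bowl, 116 mm across, 50 mm high, left of the warmer. Bystander; origin under its centre
- cup: clear plastic cup, 80 mm across, 85 mm high, left of the warmer, near its front. Bystander; origin under its centre
- tongs_end (a point): hinge end (nearest the robot) of steel serving tongs, 250 mm long and 24 mm high, lying right of the warmer. Bystander
- sauce: white sauce bottle, 64 mm across, 170 mm high, right of the warmer near its front. Bystander; origin under its centre

How it is judged (in metres and radians):
On the way, in this order (a step that is already met when the one before it is completed fails the run):
1. the knob of the pan's well stands out at its detent (at least 15 mm) by itself, nothing of the robot touching the warmer, for 2 s (((y of pan_front in the frame of warmer above 0 m and value of joint pull_left above 0.015 m and contact force between each of the fingers, the arm and warmer below 0.3 N) or (y of pan_front in the frame of warmer below 0 m and value of joint pull_right above 0.015 m and contact force between each of the fingers, the arm and warmer below 0.3 N))), for 2 s.
2. that knob is pushed back home (within 2 mm) (((y of pan_front in the frame of warmer above 0 m and value of joint pull_left below 0.002 m) or (y of pan_front in the frame of warmer below 0 m and value of joint pull_right below 0.002 m))), for 0.2 s.
At the end, for the whole second after the job is handed in: Both knobs are home (within 2 mm), the robot lets the warmer go, the pan and the cover are within 20 mm and the other loose things within 30 mm of where they began (value of joint each of pull_left, pull_right below 0.002 m and contact force between each of the fingers, the arm and warmer below 0.3 N and distance of each of pan_front, cover_front from where it was at the start of the episode below 0.02 m and distance of each of spoon, bowl, tongs_end, sauce, cup from where it was at the start of the episode below 0.03 m); the robot touches nothing.
It fails at once if the covered well's knob is pulled more than 5 mm ((y of pan_front in the frame of warmer above 0 m and value of joint pull_right above 0.005 m) or (y of pan_front in the frame of warmer below 0 m and value of joint pull_left above 0.005 m)).
It fails at once if the pan or the cover is moved more than 20 mm, or another loose thing more than 30 mm (distance of any of pan_front, cover_front from where it was at the start of the episode above 0.02 m or distance of any of spoon, bowl, tongs_end, sauce, cup from where it was at the start of the episode above 0.03 m).
It also fails if it takes over 48 s, if anything falls off the work surface, if the arm or the gripper's body presses on something with over 40 N, if the wrist force passes 120 N, or if a joint passes its speed limit or range.

ROBOT

A 7-joint arm with a two-finger parallel gripper is mounted at the origin on the work surface. World frame = base frame: x ahead of the robot, y to its left, z up, the work surface at z = 0. Lengths are in mm, angles in rad, forces in N, time in s.
With the tool pointing down it reaches from about 400 to 875 mm from the base axis. Payload 4.4 kg.
Tool frame: the origin (TCP) lies at the very end of the fingers, on their centre line; the grasp point (between the pads) lies 19 mm behind it; z points along the fingers, x is the direction in which the jaws open and shut, and the axes are right-handed (so a half turn about z gives the same grasp; the last joint's range is limited). The gripper opens to 85 mm and grips with 20 to 120 N. Pads are 22 mm wide; open, the fingers measure 114 mm over their backs; the gripper's body (76 mm by 85 mm) begins 54 mm behind the grasp point. The pads swing forward as they close: fully open they stand 13 mm farther back than shut.
Start: joints at [1.203, 0.628, 0.038, 1.517, -0.027, 0.996, -0.02], TCP at [193.233, -620.628, 231.313] pointing down, gripper open.
Joint ranges: [-3.06, 3.06], [-0.37, 2.12], [-1.25, 1.32], [0.18, 2.47], [-1.1, 4.24], [0.23, 1.98], [-2.94, 2.94]. Speed limits (rad/s): [2.57, 2.57, 3.14, 3.14, 3.14, 3.14, 3.14].

INTERFACE

Orientations are given as [roll, pitch, yaw] about the fixed x, y, z axes, in that order (R = Rz(yaw) Ry(pitch) Rx(roll)).
In Python, from cell import ctrl gives the robot as it stands.
- The arm moves only by the shell command python3 -m creep 'ROWS'. ROWS is text: rows parted by semicolons, each of 7 numbers parted by spaces: the shift along the tool's x, y, z in units of 40 mm (1.0 is 40 mm), then the turn, a rotation vector about the tool's x, y, z in degrees, then the closure, from 0 (fully open) to 1 (shut). In form: x y z rx ry rz grip; .... A call has 1 to 10 rows; each row is the pose to reach, as a shift and turn from the pose commanded when the call began, along the tool's axes at that moment; what a row does not reach only later rows make up. A row lasts 1/12 s, in which the tool goes at most 41.7 mm and 7.16 degrees, less where a joint would pass 70% of its speed; a pose out of reach is approached as far as the arm can. A call with a gripper value outside its range is refused whole. The fingers move at their own pace and stop on an object; the grip force is fixed at half the most. Time passes only in rows, so rows that repeat a pose let the fingers close. It gives the time, the measured TCP pose, the force and the opening at its end, in the units of the state.
- ctrl.read_state(): the state, without advancing time (a new reading comes with each control period).
- ctrl.get_image(name): name is "scene" or "top" or "wrist"; returns a dict with "img" (420x560x3 uint8, red, green, blue), "vfov" (degrees; the focal length in pixels is half the picture's height over the tangent of half this angle, whatever the lens; pixels are square), "cx", "cy" (the principal point, pixels), "T" (4x4, takes a point from camera to world coordinates); the wrist camera has in their place "tool_from_camera" (4x4, takes a point from camera to tool coordinates, whose origin is the TCP and whose axes are the tool frame's). Camera axes: x right, y up, looking along -z (the intrinsics and any distortion apply to the point x, -y, -z); pixel columns grow to the right and rows downward; lengths in mm; the calibration is good to about 2 mm. A picture is of the moment at which its call begins: read the wrist's pose just before it. There is no depth.
- ctrl.finish_job(): hands the job in, once; it reports no verdict.
Trained networks look in the newest picture that a camera, given by its name, has taken for a name from the list of things; names that differ only in an ending like _2 or _b are one class to them, and where a whole thing is asked for, a point or a joint stands for the part that bears it (a point fixed in the world has none). Each returns a list of dicts, best first, with "score" (0 to 1); they miss things now and then, are a little off and sometimes report something else, mostly with a low value. They report only what shows in the picture. A call takes as long as a camera call.
- ctrl.boxes_of(camera, thing): "rect" ([left, top, right, bottom] in pixels, round what is visible of it).
- ctrl.cut_out(camera, thing): "pixels" (420x560 bool, what is visible of it) and "rect" ([left, top, right, bottom] in pixels, round what is visible of it).
The state is a dict: "clock": time; "qpos": joint angles; "qd": joint speeds; "tau": joint torques, N m; "eef_pos": TCP position; "tool_rot": TCP orientation; "force": force on the tool from outside, world axes, zero at the start; "torque": the same for the moment, N m; "width": finger opening in mm.
Only numpy, scipy, OpenCV 4.12 (cv2) and the standard library are available. Lean on these libraries where they do the work, as an engineer would, in place of code of your own. Each camera call takes 0.05 s, during which the arm holds its last target.

## Working session

There is one attempt and no reset: what is moved stays moved. The work goes in short steps, Python scripts to look and compute and a shell command to move; the robot and the scene stay as the last step left them, time stands still between calls to the robot, and variables do not carry over. Pictures are saved under pics/ and viewed, and the job is handed in when it is done.

```bash
ls; mkdir -p pics
python3 - <<'E'
from cell import ctrl
import cv2,numpy as np
s=ctrl.read_state();print({k:np.round(v,3).tolist() for k,v in s.items()})
for n in("scene","top"):
    d=ctrl.get_image(n);cv2.imwrite(f"pics/{n}0.png",d["img"][:,:,::-1])
    print(n,d["vfov"],d["cx"],d["cy"],np.round(d["T"],3).tolist(),[k for k in d])
    for t in("warmer","pull_left","pull_right","pan_front","cover_front","spoon","cup","sauce"):
        print(t,[(np.round(b["rect"]).tolist(),round(b["score"],2)) for b in ctrl.boxes_of(n,t)][:3])
E
```

```text
pics
{'clock': 0.0, 'qpos': [1.203, 0.629, 0.038, 1.518, -0.027, 0.996, -0.02], 'qd': [0.0, -0.002, 0.001, -0.0, -0.002, -0.002, 0.001], 'tau': [0.001, -56.339, 1.226, -19.344, 0.011, 0.011, 0.0], 'eef_pos': [193.048, -619.996, 230.378], 'tool_rot': [3.142, 0.002, -1.269], 'force': [0.903, -0.775, -0.434], 'torque': [-0.006, 0.051, 0.021], 'width': 85.396}
scene 44.6660049913139 278.88933997486316 208.35469781941416 [[-0.678, -0.567, 0.467, 1253.497], [0.735, -0.525, 0.43, 683.305], [0.001, 0.635, 0.773, 1284.627], [0.0, 0.0, 0.0, 1.0]] ['img', 'vfov', 'cx', 'cy', 'T']
warmer [([61.0, 162.0, 301.0, 367.0], 0.88)]
pull_left [([271.0, 192.0, 284.0, 204.0], 0.5)]
pull_right [([212.0, 169.0, 229.0, 178.0], 0.55)]
pan_front [([136.0, 197.0, 270.0, 318.0], 0.9)]
cover_front [([78.0, 173.0, 208.0, 283.0], 0.74)]
spoon [([237.0, 159.0, 296.0, 202.0], 0.9)]
cup [([333.0, 205.0, 357.0, 237.0], 0.56)]
sauce [([179.0, 110.0, 201.0, 158.0], 0.74)]
top 55.7851626630685 282.16890437706877 209.49182170283694 [[-0.016, 0.991, -0.135, 397.352], [-1.0, -0.016, -0.005, 46.328], [-0.007, 0.135, 0.991, 1294.005], [0.0, 0.0, 0.0, 1.0]] ['img', 'vfov', 'cx', 'cy', 'T']
warmer [([229.0, 26.0, 408.0, 229.0], 0.82), ([294.0, 208.0, 308.0, 230.0], 0.28)]
pull_left [([295.0, 208.0, 310.0, 232.0], 0.73)]
pull_right [([362.0, 198.0, 380.0, 216.0], 0.57)]
pan_front [([245.0, 53.0, 326.0, 168.0], 0.78)]
cover_front [([307.0, 38.0, 393.0, 157.0], 0.74)]
spoon [([305.0, 245.0, 388.0, 257.0], 0.73)]
cup []
sauce [([425.0, 220.0, 462.0, 243.0], 0.85)]
```

View pics/scene0.png

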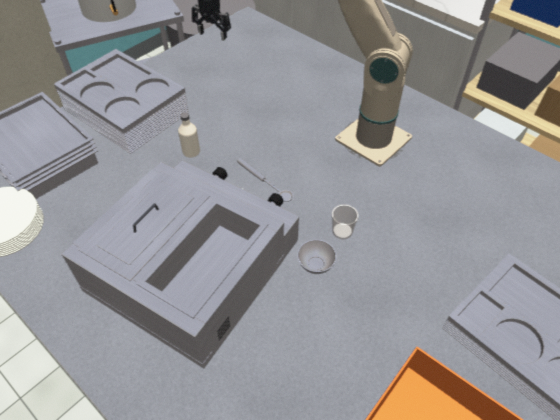

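View pics/top0.png

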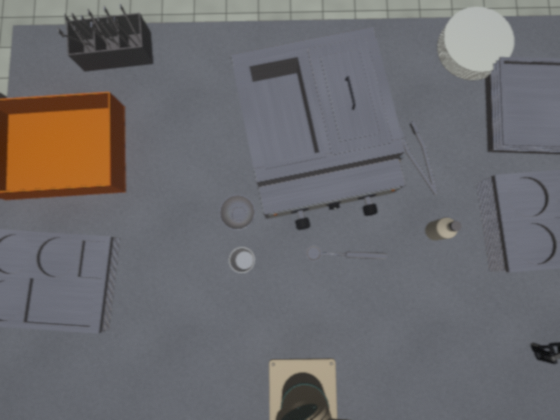

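The open pan is in the left well: the dark opening at (285,105) in the top picture. The left knob shows at about (302,223) and the right one at (370,210). Next I'll measure both.

```bash
cat > h.py <<'E'
import numpy as np,cv2
def ray(d,u,v):
    f=210/np.tan(np.radians(d["vfov"]/2));T=np.array(d["T"])
    r=T[:3,:3]@np.array([(u-d["cx"])/f,-(v-d["cy"])/f,-1]);return T[:3,3],r
def atz(d,u,v,z):
    o,r=ray(d,u,v);return o+r*(z-o[2])/r[2]
def tri(rs):
    A=np.zeros((3,3));b=np.zeros(3)
    for o,r in rs:
        r=r/np.linalg.norm(r);P=np.eye(3)-np.outer(r,r);A+=P;b+=P@o
    return np.linalg.solve(A,b)
def proj(d,p):
    f=210/np.tan(np.radians(d["vfov"]/2));T=np.array(d["T"]);c=T[:3,:3].T@(np.array(p)-T[:3,3])
    return d["cx"]+f*c[0]/-c[2],d["cy"]-f*c[1]/-c[2]
E
python3 - <<'E'
from cell import ctrl
from h import *
D={}
for n in("scene","top"):
    d=D[n]=ctrl.get_image(n)
    for t in("pull_left","pull_right"):
        for m in ctrl.cut_out(n,t)[:1]:
            ys,xs=np.nonzero(m["pixels"]);print(n,t,m["rect"],m["score"],xs.mean(),ys.mean(),len(xs),atz(d,xs.mean(),ys.mean(),95).round(1))
            D[n,t]=ray(d,xs.mean(),ys.mean())
for t in("pull_left","pull_right"):
    try: print(t,tri([D["scene",t],D["top",t]]).round(1))
    except Exception as e:print(e)
t=D["top"]["img"][190:270,220:480,::-1];cv2.imwrite("pics/tc.png",cv2.resize(t,None,fx=3,fy=3,interpolation=cv2.INTER_CUBIC))
t=D["scene"]["img"][150:250,180:380,::-1];cv2.imwrite("pics/sc.png",cv2.resize(t,None,fx=4,fy=4,interpolation=cv2.INTER_CUBIC))
E
```

```text
top pull_left [293.3, 210.4, 312.5, 232.0] 0.52 302.18888888888887 221.48888888888888 180 [522.9  -7.6  95. ]
top pull_right [363.5, 198.4, 377.5, 218.7] 0.75 369.7979274611399 207.92746113989637 193 [ 561.  -214.4   95. ]
('scene', 'pull_left')
('scene', 'pull_right')
```

View pics/tc.png

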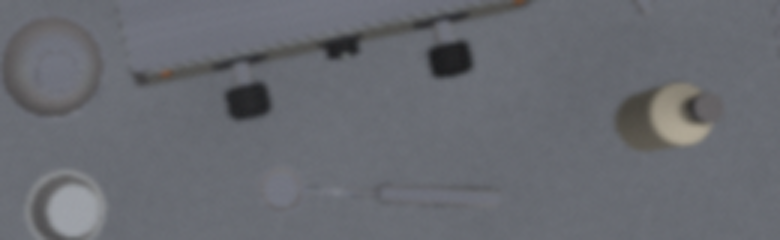

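View pics/sc.png

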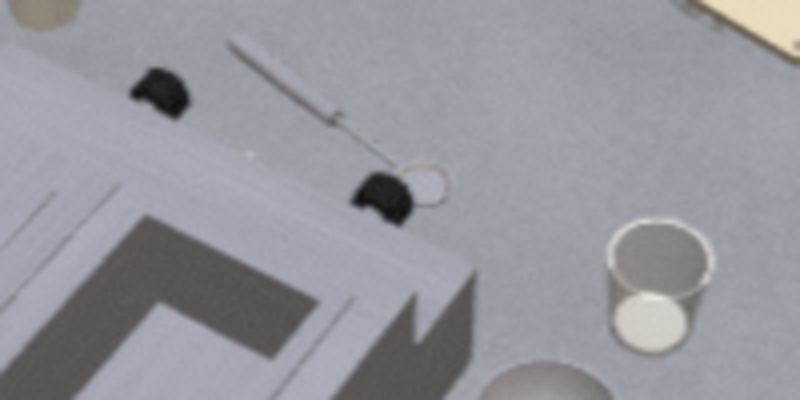

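Run:
```python
from cell import ctrl
from h import *
d=ctrl.get_image("top");g=cv2.cvtColor(d["img"],cv2.COLOR_RGB2GRAY).astype(float)
P=[]
for (u,v) in((302.7,223.7),(370,209.7)):
    u0,v0=int(u-11),int(v-9)
    c=g[v0:v0+19,u0:u0+23];w=np.clip((75-c)/50,0,1)
    ys,xs=np.mgrid[v0:v0+19,u0:u0+23]
    m=(np.hypot(xs-u,ys-v)<11);m&=~((ys<v-6.5));w=w*m
    cu,cv=(w*xs).sum()/w.sum(),(w*ys).sum()/w.sum()
    p=atz(d,cu,cv,94);P.append(p);print(cu,cv,w.sum(),p.round(1))
    print(c.astype(int)[::2,::2])
y=P[0]-P[1];print(np.linalg.norm(y),np.degrees(np.arctan2(-y[0],y[1])))
ds=ctrl.get_image("scene")
g=cv2.cvtColor(ds["img"],cv2.COLOR_RGB2GRAY)
for p in P:print(proj(ds,[p[0],p[1],92]))
# spoon, bottle
for n,(u,v,z) in dict(bowlL=(313,252,10),sauceR=(433,231,0),spoonend=(386,255,10),faceL=(266,216,140),faceR=(401,189,140),cup=(242,260,60)).items():print(n,atz(d,u,v,z).round(0))
```

```text
302.27333180463194 223.38958954368266 87.22 [517.2  -7.8  94. ]
[[ 94  96 102 105 110 112 107 103 104 104 105 105]
 [103 106 104 100 108 112 103  93  97 105 105 104]
 [104 104 102  92  85  76  64  48  57  95 107 106]
 [104 101  79  50  41  42  40  38  40  80 107 106]
 [104 100  65  37  38  41  43  40  36  65 102 107]
 [101 103  78  38  36  41  41  39  36  56  99 107]
 [104 103  85  41  35  39  39  36  39  63  99 106]
 [104 103  94  60  40  43  48  59  73  95 104 106]
 [105 103 104  97  87  92  96  99 103 107 106 107]
 [106 105 104 105 106 107 106 105 107 107 108 107]]
369.55027092113176 209.4122014850491 99.66000000000001 [ 556.6 -213.7   94. ]
[[ 93  96  99  99 111 114 107 108 109 110 110 109]
 [108 107 103  96 108 112 109 101 105 108 110 109]
 [107 107 101  87  80  73  63  50  69 102 110 111]
 [107 100  68  41  33  34  34  31  45  94 110 111]
 [106  94  49  30  32  33  34  32  35  83 111 111]
 [106 102  58  29  33  35  33  33  32  73 109 109]
 [109 105  71  31  31  32  33  32  38  80 110 111]
 [109 107  88  43  33  37  46  63  85 103 110 111]
 [109 109 104  93  90  96  99 107 110 109 111 110]
 [108 110 108 109 109 110 110 109 110 110 110 109]]
209.64086390037872 10.844546979225724
(np.float64(275.72866685348913), np.float64(200.64981938574257))
(np.float64(220.11478677569582), np.float64(174.16172220894154))
bowlL [433. -44.  10.]
sauceR [ 495. -437.    0.]
spoonend [ 419. -278.   10.]
faceL [536. 100. 140.]
faceR [ 610. -299.  140.]
cup [410. 179.  60.]
```

```bash
cat > go.py <<'E'
import sys,numpy as np
from scipy.spatial.transform import Rotation as R
from cell import ctrl
# target x y z yaw(deg) -> tool-shift units and rz
x,y,z,yaw=map(float,sys.argv[1:5])
s=ctrl.read_state();r=R.from_euler("xyz",s["tool_rot"])
t=R.from_euler("xyz",[np.pi,0,np.radians(yaw)])
print("t",round(s["clock"],2),"shift",np.round(r.inv().apply(np.array([x,y,z])-s["eef_pos"])/40,3),"rot",np.round((r.inv()*t).as_rotvec(degrees=True),2),"F",np.round(s["force"],1),s["width"])
E
python3 go.py 517 -8 190 -79.2
```

```text
t 1.3 shift [-12.218 -12.28    1.033] rot [-0.    0.    6.49] F [ 0.4  0.7 -0.4] 85.58684546348391
```

```bash
python3 -m creep '-0.3 -0.3 0 0 0 0 0; -0.9 -0.9 0 0 0 0 0; -1.5 -1.5 0 0 0 1 0; -2.1 -2.1 0 0 0 2 0; -2.7 -2.7 0 0 0 3 0; -3.4 -3.4 0 0 0 4 0; -4.1 -4.1 0 0 0 5 0; -4.8 -4.8 0 0 0 6 0; -5.4 -5.4 0 0 0 6.5 0; -6 -6 0 0 0 6.5 0'; python3 go.py 517 -8 190 -79.2
```

```text
clock: 2.13
eef_pos: [351.9, -318.4, 231.6]
tool_rot: [-3.141, -0.0, -1.382]
force: [1.1, -0.4, -0.2]
width: 85.4
t 2.13 shift [-6.848 -5.509  1.041] rot [-0.03 -0.02  0.  ] F [ 1.1 -0.4 -0.2] 85.37418423503749
```

```bash
python3 -m creep '-0.7 -0.6 0 0 0 0 0; -1.4 -1.2 0 0 0 0 0; -2.1 -1.8 0 0 0 0 0; -2.9 -2.4 0 0 0 0 0; -3.7 -3 0 0 0 0 0; -4.5 -3.6 0.2 0 0 0 0; -5.3 -4.3 0.4 0 0 0 0; -6.1 -4.9 0.6 0 0 0 0; -6.6 -5.3 0.8 0 0 0 0; -6.85 -5.5 1 0 0 0 0'
python3 - <<'E'
from cell import ctrl
import cv2,numpy as np
s=ctrl.read_state();print(s["clock"],s["eef_pos"],s["tool_rot"])
d=ctrl.get_image("wrist");cv2.imwrite("pics/w1.png",d["img"][:,:,::-1])
print(d["vfov"],d["cx"],d["cy"],np.round(d["tool_from_camera"],3).tolist(),d.keys())
for t in("pull_left","pull_right"):print(t,[(b["rect"],b["score"]) for b in ctrl.boxes_of("wrist",t)])
E
```

```text
clock: 2.97
eef_pos: [517.8, -4.9, 191.1]
tool_rot: [-3.139, 0.002, -1.376]
force: [0.0, -0.0, 0.4]
width: 85.2
2.9667 [517.83754306  -4.89224004 191.11635132] [-3.13905548e+00  1.73505069e-03 -1.37647668e+00]
70.71149779058041 275.03237868001884 212.24157022294605 [[1.0, -0.001, -0.0, 0.278], [-0.001, -0.964, -0.267, -67.89], [-0.0, 0.267, -0.964, -141.084], [0.0, 0.0, 0.0, 1.0]] dict_keys(['img', 'vfov', 'cx', 'cy', 'tool_from_camera'])
pull_left [([254.7, 174.3, 303.2, 239.8], 0.94)]
pull_right [([490.9, 171.8, 557.9, 241.1], 0.62)]
```

View pics/w1.png

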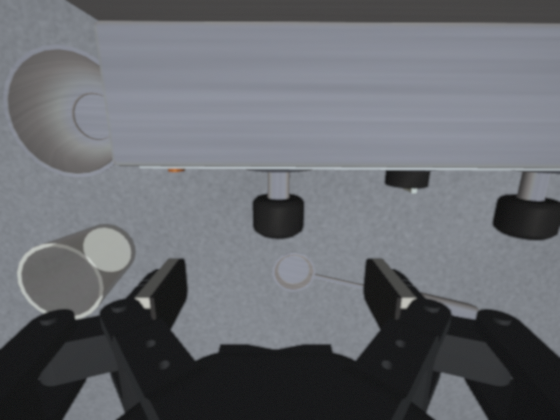

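```bash
cat > wr.py <<'E'
from scipy.spatial.transform import Rotation as R
import numpy as np
def wcam(d,s):
    T=np.eye(4);T[:3,:3]=R.from_euler("xyz",s["tool_rot"]).as_matrix();T[:3,3]=s["eef_pos"]
    d=dict(d);d["T"]=T@np.array(d["tool_from_camera"]);return d
E
python3 - <<'E'
from cell import ctrl
from h import *;from wr import *
s=ctrl.read_state();d=wcam(ctrl.get_image("wrist"),s);print(s["eef_pos"],s["tool_rot"])
# head edges left/right at silhouettes z~95; front-top, rear-top z=114
for nm,(u,v,z) in dict(L=(253,212,100),Rr=(304,212,100),rear=(278,196,114),frontbot=(278,238,80),fronttop=(278,222,112),R_L=(495,212,100),R_R=(561,212,100),faceA=(150,166,140),faceB=(540,169,140)).items():print(nm,atz(d,u,v,z).round(1))
p=np.array([517,-8,92])
x=np.array([np.cos(np.radians(10.8)),np.sin(np.radians(10.8)),0])
for k in(-16,16):print([np.round(proj(d,p+k*x+[0,0,h]),1).tolist() for h in(22,0,-22)])
img=d["img"][:,:,::-1][140:260,220:340];cv2.imwrite("pics/w1c.png",cv2.resize(img,None,fx=5,fy=5,interpolation=cv2.INTER_CUBIC))
E
```

```text
[515.24885231  -9.98858863 190.71621206] [ 3.13962504e+00 -3.57298168e-04 -1.38123313e+00]
L [515.6   8.  100. ]
Rr [523.5 -32.7 100. ]
rear [535.5  -8.7 114. ]
frontbot [490.1 -17.9  80. ]
fronttop [514.8 -12.8 112. ]
R_L [ 552.8 -185.2  100. ]
R_R [ 562.9 -237.8  100. ]
faceA [544.9  77.4 140. ]
faceB [ 590.6 -170.2  140. ]
[[272.5, 238.5], [272.7, 229.4], [272.9, 221.7]]
[[272.5, 198.7], [272.7, 192.7], [272.9, 187.6]]
```

View pics/w1c.png

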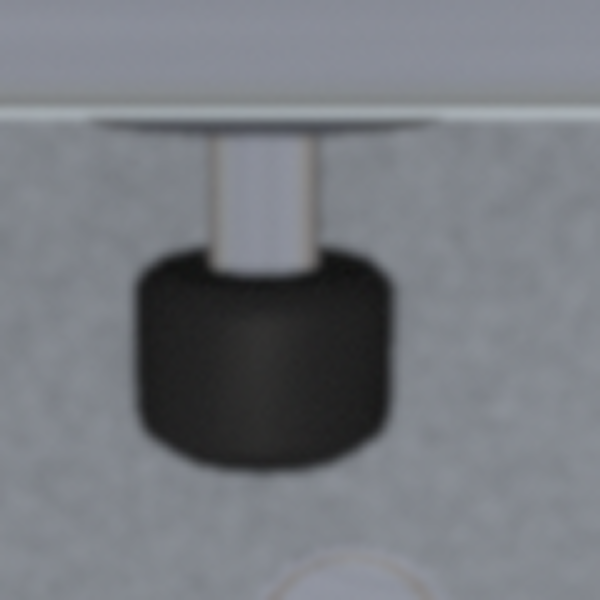

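```bash
python3 go.py 518.5 -7.7 78 -79.2
```

```text
t 3.17 shift [-0.08  -0.106  2.829] rot [ 0.09 -0.06 -0.08] F [-0.2 -1.2 -0.1] 85.18634606218322
```

```bash
python3 -m creep '0 0 0.4 0 0 0 0; -0.05 -0.05 0.9 0 0 0 0; -0.05 -0.1 1.4 0 0 0 0; -0.05 -0.1 1.9 0 0 0 0; -0.05 -0.1 2.3 0 0 0 0; -0.05 -0.1 2.6 0 0 0 0; -0.05 -0.1 2.8 0 0 0 0; -0.05 -0.1 2.8 0 0 0 0; -0.05 -0.1 2.8 0 0 0 0'; python3 go.py 518.5 -7.7 78 -79.2
python3 - <<'E'
from cell import ctrl
import cv2
d=ctrl.get_image("wrist");cv2.imwrite("pics/w2.png",d["img"][:,:,::-1])
E
python3 go.py 518.5 -7.7 78 -79.2
```

```text
clock: 3.92
eef_pos: [519.3, -8.6, 79.7]
tool_rot: [3.142, -0.001, -1.385]
force: [0.5, 0.2, 0.3]
width: 85.6
t 3.92 shift [-0.026  0.016  0.043] rot [ 0.   -0.04 -0.13] F [0.5 0.2 0.3] 85.55902932055434
t 3.97 shift [-0.018  0.029  0.053] rot [-0.06 -0.04 -0.1 ] F [-0.6 -0.2 -0.1] 85.44599418494515
```

View pics/w2.png

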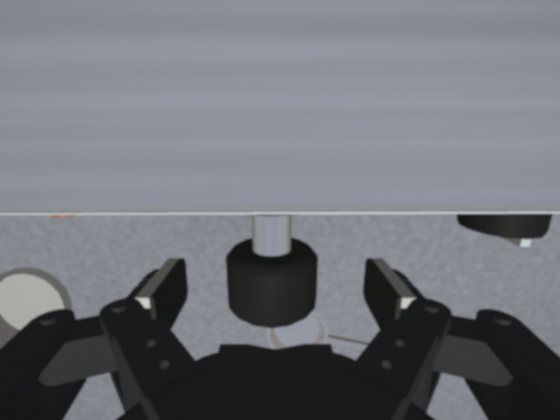

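The knob head, at columns 228–316, lies centred between the open pads at 186 and 365. I'll close the fingers on it.

```bash
python3 -m creep '0 0 0 0 0 0 0.3; 0 0 0 0 0 0 0.6; 0 0 0 0 0 0 0.7; 0 0 0 0 0 0 0.7; 0 0 0 0 0 0 0.7; 0 0 0 0 0 0 0.7; 0 0 0 0 0 0 0.7; 0 0 0 0 0 0 0.7'
```

```text
clock: 4.63
eef_pos: [519.7, -6.8, 80.3]
tool_rot: [-3.141, 0.0, -1.382]
force: [-1.1, 0.3, 7.5]
width: 42.0
```

```bash
python3 -m creep '0 0.05 0 0 0 0 0.7; 0 0.12 0 0 0 0 0.7; 0 0.2 0 0 0 0 0.7; 0 0.28 0 0 0 0 0.7; 0 0.36 0 0 0 0 0.7; 0 0.42 0 0 0 0 0.7; 0 0.46 0 0 0 0 0.7; 0 0.48 0 0 0 0 0.7; 0 0.48 0 0 0 0 0.7'
python3 - <<'E'
from cell import ctrl
import cv2
d=ctrl.get_image("wrist");cv2.imwrite("pics/w3.png",d["img"][:,:,::-1])
E
```

```text
clock: 5.38
eef_pos: [502.0, -10.2, 80.3]
tool_rot: [-3.138, -0.0, -1.382]
force: [1.9, 1.7, 6.8]
width: 41.9
```

View pics/w3.png

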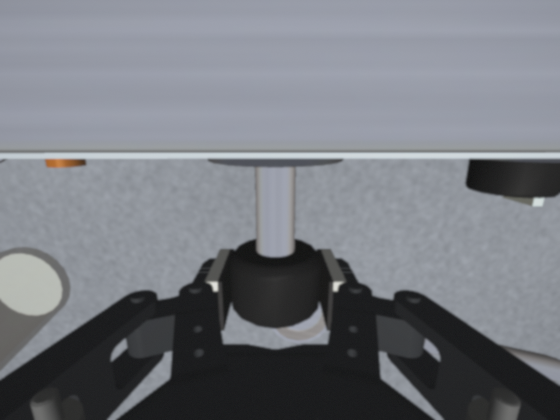

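The knob followed the hand out by about 18 mm and the stem is visibly longer. Now I'll open the fingers, then lift clear.

```bash
python3 -m creep '0 0 0 0 0 0 0.4; 0 0 0 0 0 0 0; 0 0 0 0 0 0 0; 0 0 0 0 0 0 0; 0 0 0 0 0 0 0; 0 0 0 0 0 0 0; 0 0 0 0 0 0 0; 0 0 0 0 0 0 0'
python3 -m creep '0 0 -0.2 0 0 0 0; 0 0 -0.5 0 0 0 0; 0 0 -0.9 0 0 0 0; 0 0 -1.3 0 0 0 0; 0 0 -1.6 0 0 0 0; 0 0 -1.8 0 0 0 0; 0 0 -1.8 0 0 0 0; 0 0 -1.8 0 0 0 0'
python3 - <<'E'
from cell import ctrl
import cv2
d=ctrl.get_image("wrist");cv2.imwrite("pics/w4.png",d["img"][:,:,::-1])
E
```

```text
clock: 6.1
eef_pos: [500.5, -10.7, 79.3]
tool_rot: [3.141, 0.0, -1.382]
force: [0.2, -0.5, 0.5]
width: 85.5
clock: 6.77
eef_pos: [500.7, -10.7, 151.7]
tool_rot: [-3.141, -0.0, -1.382]
force: [-0.1, 0.1, 0.5]
width: 85.7
```

View pics/w4.png

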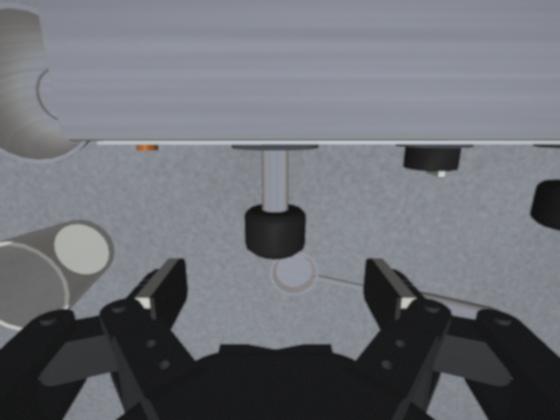

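The left knob stands out by itself (head at rows 205–255) while the right one is still home (head at rows 182–228). I'll wait more than 3 s with the hand off.

```bash
Z='0 0 0 0 0 0 0'
for i in 1 2 3 4; do python3 -m creep '0 0 0 0 0 0 0; 0 0 0 0 0 0 0; 0 0 0 0 0 0 0; 0 0 0 0 0 0 0; 0 0 0 0 0 0 0; 0 0 0 0 0 0 0; 0 0 0 0 0 0 0; 0 0 0 0 0 0 0; 0 0 0 0 0 0 0; 0 0 0 0 0 0 0' | grep clock; done
python3 - <<'E'
from cell import ctrl
from h import *;from wr import *
s=ctrl.read_state();d=wcam(ctrl.get_image("wrist"),s);cv2.imwrite("pics/w5.png",d["img"][:,:,::-1])
x=np.array([np.cos(np.radians(10.8)),np.sin(np.radians(10.8)),0])
for o in(0,18):print(o,[np.round(proj(d,np.array([518.5,-7.7,92])+(k-o)*x+[0,0,22]),1).tolist() for k in(-16,16)])
print([(b["rect"],b["score"]) for b in ctrl.boxes_of("wrist","pull_left")])
E
python3 go.py 500.5 -10.7 79 -79.2
```

```text
clock: 7.65
clock: 8.48
clock: 9.32
clock: 10.15
0 [[275.3, 236.9], [275.3, 187.6]]
18 [[275.2, 262.7], [275.3, 215.9]]
[([245.1, 152.5, 307.1, 260.9], 0.85)]
t 10.25 shift [0.    0.002 1.808] rot [-0.    0.   -0.01] F [-0.4  0.9  0.9] 85.37480022132702
```

It is still out after 4 s: the head's edge is at row 261, and I predicted 263 for out and 237 for home. Next I'll regrasp and push it home.

```bash
python3 -m creep '0 0 0.3 0 0 0 0; 0 0 0.7 0 0 0 0; 0 0 1.1 0 0 0 0; 0 0 1.5 0 0 0 0; 0 0 1.7 0 0 0 0; 0 0 1.8 0 0 0 0; 0 0 1.8 0 0 0 0; 0 0 1.8 0 0 0 0'
python3 -m creep '0 0 0 0 0 0 0.3; 0 0 0 0 0 0 0.6; 0 0 0 0 0 0 0.7; 0 0 0 0 0 0 0.7; 0 0 0 0 0 0 0.7; 0 0 0 0 0 0 0.7; 0 0 0 0 0 0 0.7; 0 0 0 0 0 0 0.7'
python3 -m creep '0 -0.05 0 0 0 0 0.7; 0 -0.12 0 0 0 0 0.7; 0 -0.2 0 0 0 0 0.7; 0 -0.28 0 0 0 0 0.7; 0 -0.36 0 0 0 0 0.7; 0 -0.42 0 0 0 0 0.7; 0 -0.48 0 0 0 0 0.7; 0 -0.5 0 0 0 0 0.7; 0 -0.5 0 0 0 0 0.7; 0 -0.5 0 0 0 0 0.7'
```

```text
clock: 10.92
eef_pos: [500.9, -10.7, 79.7]
tool_rot: [-3.141, -0.0, -1.382]
force: [-0.7, -0.2, 0.3]
width: 85.4
clock: 11.58
eef_pos: [500.9, -10.4, 80.3]
tool_rot: [-3.141, 0.0, -1.383]
force: [-1.5, 1.0, 8.3]
width: 41.9
clock: 12.42
eef_pos: [518.6, -7.1, 80.2]
tool_rot: [3.139, 0.0, -1.383]
force: [-4.4, 0.2, 13.1]
width: 42.2
```

```bash
python3 -m creep '0 -0.03 0 0 0 0 0.7; 0 -0.06 0 0 0 0 0.7; 0 -0.06 0 0 0 0 0.7; 0 -0.06 0 0 0 0 0.7; 0 -0.06 0 0 0 0 0.7; 0 -0.06 0 0 0 0 0.7'
python3 -m creep '0 0 0 0 0 0 0.4; 0 0 0 0 0 0 0; 0 0 0 0 0 0 0; 0 0 0 0 0 0 0; 0 0 0 0 0 0 0; 0 0 0 0 0 0 0; 0 0 0 0 0 0 0; 0 0 0 0 0 0 0'
python3 -m creep '0 0 -0.2 0 0 0 0; 0 0 -0.5 0 0 0 0; 0 0 -0.9 0 0 0 0; 0 0 -1.3 0 0 0 0; 0 0 -1.7 0 0 0 0; 0 0 -2.1 0 0 0 0; 0 0 -2.5 0 0 0 0; 0 0 -2.8 0 0 0 0; 0 0 -2.8 0 0 0 0; 0 0 -2.8 0 0 0 0'
python3 - <<'E'
from cell import ctrl
from h import *;from wr import *
s=ctrl.read_state();d=wcam(ctrl.get_image("wrist"),s);cv2.imwrite("pics/w6.png",d["img"][:,:,::-1])
x=np.array([np.cos(np.radians(10.8)),np.sin(np.radians(10.8)),0])
for o in(0,18):print(o,[np.round(proj(d,np.array([518.5,-7.7,92])+(k-o)*x+[0,0,22]),1).tolist() for k in(-16,16)])
for t in("pull_left","pull_right"):print([(b["rect"],b["score"]) for b in ctrl.boxes_of("wrist",t)])
d=ctrl.get_image("top");cv2.imwrite("pics/top6.png",d["img"][:,:,::-1])
for t in("spoon","bowl","cup","sauce","tongs_end","pan_front","cover_front"):print(t,[(b["rect"],round(b["score"],2)) for b in ctrl.boxes_of("top",t)][:1])
E
```

```text
clock: 12.92
eef_pos: [518.5, -7.1, 80.1]
tool_rot: [3.134, 0.001, -1.383]
force: [-8.6, -0.2, 17.3]
width: 42.3
clock: 13.58
eef_pos: [522.6, -6.5, 79.3]
tool_rot: [-3.142, -0.0, -1.382]
force: [0.4, 1.1, -0.3]
width: 85.4
clock: 14.42
eef_pos: [522.9, -6.5, 192.1]
tool_rot: [-3.14, -0.0, -1.382]
force: [-0.2, -0.5, -0.1]
width: 85.5
0 [[275.1, 246.2], [275.1, 207.1]]
18 [[275.1, 267.0], [275.1, 229.5]]
[([249.4, 177.8, 301.0, 247.0], 0.75)]
[([487.7, 178.8, 557.8, 244.4], 0.88), ([20.5, 228.6, 136.4, 318.1], 0.7), ([271.8, 258.9, 476.1, 314.6], 0.69)]
spoon [([347.9, 248.5, 387.2, 258.8], 0.66)]
bowl [([219.3, 194.4, 257.9, 232.8], 0.92)]
cup [([227.4, 248.1, 256.8, 276.9], 0.61)]
sauce [([423.1, 218.5, 462.0, 241.2], 0.77)]
tongs_end [([402.7, 122.7, 437.3, 197.9], 0.75)]
pan_front [([362.8, 197.7, 379.7, 215.9], 0.64)]
cover_front [([307.6, 35.9, 393.9, 153.4], 0.88)]
```

View pics/w6.png

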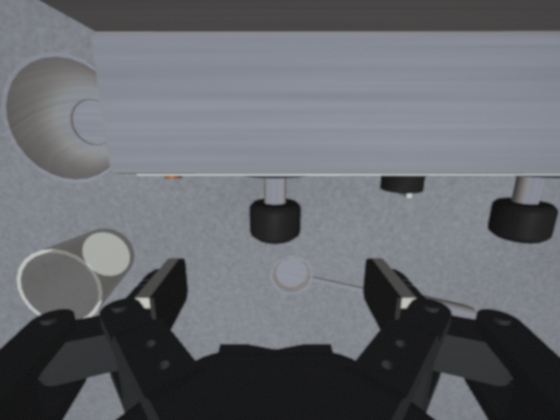

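View pics/top6.png

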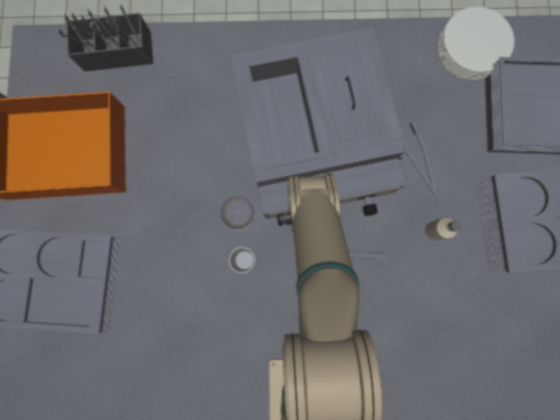

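Both heads are now level at about row 241, so the left knob is home like the right one. Nothing else has moved and the hand is clear, so I'm handing in.

```bash
python3 -c "
from cell import ctrl
print(ctrl.finish_job())"
```

```text
the job is handed in; nothing more can be done
None
```

I checked the heater switch of the left well, which holds the open pan, and handed the job in at about 14.7 s of the 48 s allowed. No verdict was reported.

- **On:** I pinched the left knob from above and pulled it out about 18 mm. I then opened the hand and lifted it clear. The knob stood out by itself for more than 4 s. In the wrist picture its front edge was at row 261, against 263 predicted for out and 237 for home.
- **Off:** I gripped the knob again, pushed it in until it met the stop with about 9 N, and released it. In the last wrist picture both heads end at the same height (row 241). The network's box for the left knob ended at row 247, against 246 predicted for home and 267 for out.
- **Other things:** The covered well's knob was never touched. The cover, bowl, cup, sauce bottle and tongs look unmoved in the last top picture. The arm partly hid the spoon there, but the wrist picture shows its bowl end in place.
- **Hand:** It ended about 80 mm above the knob with no force reading beyond noise.

One check disagreed: in the last top picture the network put the pan's box on the right knob. The picture itself shows the pan where it was at the start.

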